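# Seat the plug-in parts and hold the test fixture's cam lever at full lift

## Robot

A 6-joint arm with a two-finger parallel gripper is mounted at the origin on the work surface; the furniture and walls round the work are solid. World frame = base frame: x ahead of the robot, y to its left, z up, the work surface at z = 0. Lengths are in mm, angles in degrees, forces in N, time in s.
With the tool pointing down it reaches from about 375 to 825 mm from the base axis. Payload 5.5 kg.
Tool frame: the origin (TCP) lies midway between the tips of the shut fingers; the grasp point (between the pads) lies bot.pinch_z behind it (bot.pinch_z is the distance from the TCP to the grasp point, in mm); z points along the fingers, y is the line along which they close (so a half turn about z gives the same grasp; the last joint's range is limited). The gripper opens to 85 mm and grips with 20 to 120 N. Pads are 22 mm wide; open, the fingers measure 114 mm over their backs; the gripper's body (76 mm by 85 mm) begins 54 mm behind the grasp point. The pads swing forward as they close: fully open they stand 13 mm farther back than shut.
Start: joints at [-76.375, 17.962, -2.699, 69.339, 0, 90], TCP at [141.336, -583.111, 231.299] pointing down, gripper open.
Joint ranges: [-152.73, 152.73], [-39.44, 99.34], [-58.76, 71.6], [-118.89, 123.64], [-81.53, 83.1], [-180, 180]. Speed limits (degrees/s): [136.94, 136.94, 172.46, 180, 180, 180].

## Interface

Orientations are given as a 3x3 rotation matrix whose columns are the frame's x, y, z axes.
In Python, from bench import bot gives the robot as it stands. The module is installed in compiled form; this text tells all that it offers.
- The arm moves only by the shell command python3 -m jog 'ROWS' [FORCE]. ROWS is JSON, a list of rows, each an object with "rotation": the turn, a rotation vector about the tool's x, y, z in rad, a list of three; "offset": the shift along the tool's x, y, z in cm, a list of three; "fingers": the opening in per cent of the stroke, from 0 (shut) to 100 (fully open). In form: [{"rotation": [ax, ay, az], "offset": [x, y, z], "fingers": fingers}, ...]. A call has 1 to 20 rows; each row is the pose to reach, as a shift and turn from the pose commanded when the call began, along the tool's axes at that moment; what a row does not reach only later rows make up. A row lasts 1/10 s, in which the tool goes at most 50 mm and 8.59 degrees, less where a joint would pass 70% of its speed; a pose out of reach is approached as far as the arm can. A call with a gripper value outside its range is refused whole. The fingers move at their own pace and stop on an object; FORCE is the grip in N (left out, the last holds). Time passes only in rows, so rows that repeat a pose let the fingers close. It gives the time, the measured TCP pose, the force, the opening and the grip force at its end, in the units of the state.
- bot.get_state(): the state, without advancing time (a new reading comes with each control period).
- bot.capture(name): name is "scene" or "top" or "wrist"; returns a dict with "image" (384x512x3 uint8, blue, green, red), "depth" (384x512 float32, mm along the optical axis (not along the pixel's ray), 0 where there is no reading), "K" (3x3 intrinsics, pixels), "camera_from_world" (4x4, takes a point from world to camera coordinates). Camera axes: x right, y down, z forward; pixel columns grow to the right and rows downward; lengths in mm; the calibration is good to about 2 mm. A picture is of the moment at which its call begins.
- bot.job_done(): hands the job in; it is judged then, once.
The state is a dict: "time": time; "joints": joint angles; "qd": joint speeds; "tau": joint torques, N m; "tool_pos": TCP position; "tcp_rot": TCP orientation; "ft_force": force on the tool from outside, world axes, zero at the start; "moment": the same for the moment, N m; "grip_width": finger opening in mm; "grasp_force": force on a finger pad.
Only numpy, scipy, OpenCV 4.12 (cv2) and the standard library are available. Lean on these libraries where they do the work, as an engineer would, in place of code of your own. Each camera call takes 0.05 s, during which the arm holds its last target. There are 200 camera calls.

## Task

The relay module in the test fixture is ready for its probe test, but its yellow relay and its green terminal block both stand proud of their sockets: press each one straight down until it is fully home. Then take the cam lever by its red handle and swing the lever up until it stands straight up, where the cam lifts the probe plate highest against the board. The lever springs back if let go, so finish still holding it upright, and leave the things lying around the fixture where they are.

Things in the scene. Friction and masses are not known exactly. Their poses are not given: they have to be found in the camera images.
- fixture: Bed-of-nails test fixture, fixed to the bench: base plate 136 mm (x) by 152 mm (y), four columns, black nest frame 132 x 146 mm with its top 94 mm above the bench (brass clip screws to 101 mm), a green module board lying in it. Origin on the bench under its middle; x points away from the robot (turned up to 20 degrees), y left along the cam shaft, z up.
- relay_top (a point): Centre of the top face of the yellow relay, which is 28 mm (fixture x) by 50 mm (fixture y) and 26 mm tall and is plugged into a black socket on the module board. It slides straight down only. Top 126 mm above the bench when fully home, up to 10 mm higher at the start. Axes as the fixture's.
- relay (a joint): How far the yellow relay has been pushed down, m: 0.010 = fully home on a solid stop, 0 = 10 mm proud. Starts at 0 to 0.004. The contacts hold it by friction: about 7 N moves it, and it stays where it is left.
- terminal_top (a point): Centre of the top face of the green terminal block, 20 mm (fixture x) by 40 mm (fixture y) and 18 mm tall, plugged onto a header on the module board, 49 mm to the right (fixture -y) of the relay. It slides straight down only. Top 116 mm above the bench when fully home, up to 10 mm higher at the start; so it stands lower than the relay. Axes as the fixture's.
- terminal (a joint): How far the green terminal block has been pushed down, m: 0.010 = fully home on a solid stop, 0 = 10 mm proud. Starts at 0 to 0.004. About 6 N moves it, and it stays where it is left.
- lever_pivot (a point): Point on the axis of the cam shaft, in the plane in which the middle of the red grip swings: 42 mm above the bench, 134 mm to the right (fixture -y) of the fixture's middle, outside the frame. The shaft runs along the fixture's y axis; axes as the fixture's. The lever's rod (11 mm thick) swings 38 mm left of this plane, 23 mm outside the frame.
- cam_lever (a joint): Lever angle, rad: 0 = level, pointing to the robot's side (fixture -x); grows as the grip swings up and away; 1.571 = straight up, the probe plate lifted highest (10 mm x sine of the angle: it falls again beyond); 2.2 = end of travel. Starts at 0.05 to 0.35, held by friction. It takes about 4 N at the grip at first, 6 N near upright; let go near upright it swings back.
- flux_bottle: Small amber bottle with black cap, 34 mm across, 72 mm tall, standing on the bench right of the fixture; leave it alone. Origin under its middle.
- solder_spool: Spool of solder, 59 mm across, 40 mm tall, standing on the bench close to the left of the fixture; leave it alone. Origin under its middle.
- side_cutters: Red-handled side cutters, 163 x 47 x 15 mm, lying on the bench to the right; leave them alone. Origin under their middle.
- grip (a point): Middle of the red grip at the lever's end: a cylinder 25 mm thick and 56 mm long that sticks out to the right (along fixture -y) from the end of the rod, 115 mm from the shaft's axis. It revolves freely on its pin, so it can be pinched fore and aft (fingers closing along fixture x) from above and carried round without turning the hand. Axes turn with the lever.

How it is judged (in metres and radians):
On the way, in this order (a step that is already met when the one before it is completed fails the run):
1. the yellow relay and the green terminal block are both pressed fully home (value of joint each of relay, terminal above 0.009 m), for 0.2 s.
2. the cam lever is held straight up, at the highest lift (value of joint cam_lever between 1.37 and 1.77 rad and contact force between the fingers and cam_lever above 0.5 N), for 0.3 s.
At the end, for the whole second after the job is handed in: The fingers are holding the lever (more than 0.5 N of contact) within 0.2 rad (11 degrees) of straight up, and the relay and the terminal block are both fully home (within 1 mm) (all of step 1 and all of step 2); the arm keeps its last pose, push and grip.
It fails at once if the flux bottle is pushed more than 30 mm or tipped (distance of flux_bottle from where it was at the start of the episode above 0.03 m or angle between flux_bottle's own z axis and vertical above 0.6 rad).
It fails at once if the solder spool is pushed more than 30 mm or tipped (distance of solder_spool from where it was at the start of the episode above 0.03 m or angle between solder_spool's own z axis and vertical above 0.6 rad).
It fails at once if the side cutters are pushed more than 30 mm (distance of side_cutters from where it was at the start of the episode above 0.03 m).
It also fails if it takes over 45 s, if anything falls off the work surface, if the arm or the gripper's body presses on something with over 40 N, if the wrist force passes 120 N, or if a joint passes its speed limit or range.

## Working session

There is one attempt and no reset: what is moved stays moved. The work goes in short steps, Python scripts to look and compute and a shell command to move; the robot and the scene stay as the last step left them, time stands still between calls to the robot, and variables do not carry over. Pictures are saved under pics/ and viewed, at most 10 in all, crops included, and the job is handed in when it is done.

```bash
mkdir -p pics; cat > h.py <<'E'
import numpy as np, cv2
from bench import bot
def world(c):
    """per-pixel world points from depth"""
    K=c["K"];d=c["depth"].astype(float);v,u=np.mgrid[:384,:512]
    p=np.stack([(u-K[0,2])/K[0,0]*d,(v-K[1,2])/K[1,1]*d,d],-1)
    T=np.linalg.inv(c["camera_from_world"]); w=p@T[:3,:3].T+T[:3,3]; w[d==0]=np.nan
    return w
E
python3 - <<'E'
from h import *
s=bot.get_state();print(s,bot.pinch_z)
for n in("scene","top"):
    c=bot.capture(n);np.savez(f"{n}.npz",**{k:c[k] for k in c});cv2.imwrite(f"pics/{n}0.png",c["image"])
    print(n,c["K"].tolist(),np.linalg.inv(c["camera_from_world"]).round(2).tolist())
E
```

```text
{'time': 0.0, 'joints': array([-7.63747346e+01,  1.80038887e+01, -2.75597893e+00,  6.93370475e+01,
       -6.09337365e-04,  9.00011718e+01]), 'qd': array([-0.02878504,  0.03034221, -0.02445227, -0.10191439,  0.06398872,
       -0.01654791]), 'tau': array([ 4.34788240e-05, -5.39594221e+01,  3.39747262e+01,  1.91450020e-02,
        9.34236982e-05, -1.23168923e-05]), 'tool_pos': array([ 141.20402655, -582.55834511,  230.42430176]), 'tcp_rot': array([[ 9.71862030e-01,  2.35550477e-01, -4.08800484e-04],
       [ 2.35550832e-01, -9.71860644e-01,  1.64137889e-03],
       [-1.06695212e-05, -1.69148711e-03, -9.99998569e-01]]), 'ft_force': array([ 0.01097992, -0.17218982, -1.08708198]), 'moment': array([-0.01232888, -0.041031  , -0.03040737]), 'grasp_force': 0.0, 'grip_width': 85.36984140006885} 18.700000000000003
scene [[417.3582410341328, 0.0, 254.98570342741723], [0.0, 417.3582410341328, 192.29114003050012], [0.0, 0.0, 1.0]] [[0.43, -0.39, 0.81, -434.93], [-0.9, -0.17, 0.4, -505.11], [-0.02, -0.9, -0.43, 615.21], [0.0, 0.0, 0.0, 1.0]]
top [[456.55135832834685, 0.0, 259.6219186892834], [0.0, 456.55135832834685, 191.26427661964865], [0.0, 0.0, 1.0]] [[0.0, -1.0, 0.09, 409.79], [-1.0, -0.0, 0.0, -61.98], [-0.0, -0.09, -1.0, 1391.25], [0.0, 0.0, 0.0, 1.0]]
```

View pics/scene0.png

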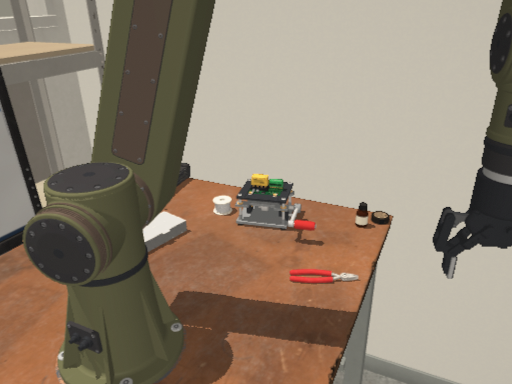

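View pics/top0.png

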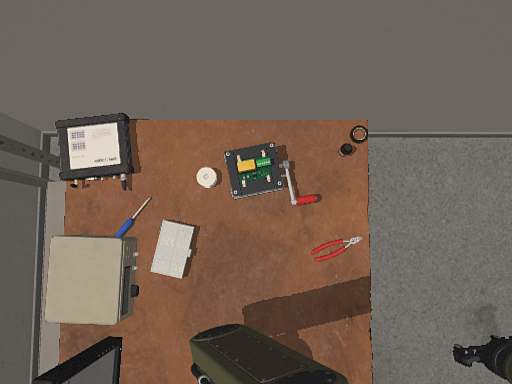

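The top view shows the fixture at about (256,170), with the yellow relay at (245,166) and the green terminal at (263,162). The red grip is at (307,200), the cutters at (335,248), the bottle at (346,150) and the spool at (207,177). Next I'll measure them with colour masks and depth.

```bash
python3 - <<'E'
from h import *
for n in("top","scene"):
    c=dict(np.load(n+".npz"));w=world(c);hsv=cv2.cvtColor(c["image"],cv2.COLOR_BGR2HSV)
    X,Y,Z=w[...,0],w[...,1],w[...,2]
    roi=(X>450)&(X<800)&(Y>-350)&(Y<150)
    H,S,V=hsv[...,0],hsv[...,1],hsv[...,2]
    M={"relay":(abs(H.astype(int)-25)<6)&(S>150)&(V>120)&(Z>112),
       "term":(H>50)&(H<80)&(S>120)&(V>85)&(Z>107),
       "grip":((H<6)|(H>174))&(S>170)&(V>110)&(Z>22),
       "frame":(Z>88)&(Z<98)}
    for k,m in M.items():
        m=m&roi; 
        l,lab,st,ce=cv2.connectedComponentsWithStats(m.astype(np.uint8))
        if l<2: print(n,k,'none');continue
        i=1+st[1:,4].argmax(); q=m if k=="frame" else lab==i
        P=w[q]; r=cv2.minAreaRect(P[:,:2].astype(np.float32))
        print(n,k,q.sum(),"pix",ce[i].round(1),"mean",P.mean(0).round(1),"med z",np.median(P[:,2]).round(1),"z95",np.percentile(P[:,2],95).round(1),"rect",np.round(r[0],1),np.round(r[1],1),round(r[2],1), np.percentile(P,[2,98],axis=0).round(0).tolist())
for n in ("top",):
    c=dict(np.load(n+".npz"))
    cv2.imwrite("pics/crop.png",cv2.resize(c["image"][120:220,190:360],None,fx=4.5,fy=4.5,interpolation=cv2.INTER_CUBIC))
E
```

```text
top relay 146 pix [245.7 165.3] mean [594.9 -19.2 133.2] med z 133.1 z95 137.2 rect [595.4 -18.5] [26.8 47. ] 12.3 [[581.0, -42.0, 128.0], [610.0, 3.0, 138.0]]
top term 37 pix [262.1 160.2] mean [611.  -64.7 123.6] med z 123.6 z95 126.7 rect [611.1 -65.7] [ 7.8 38.6] 12.4 [[605.0, -84.0, 120.0], [617.0, -48.0, 129.0]]
top grip 146 pix [305.6 199.3] mean [ 506.2 -192.2   61.1] med z 61.2 z95 66.4 rect [ 506.5 -192.8] [23.3 54.2] 11.3 [[492.0, -217.0, 54.0], [519.0, -167.0, 67.0]]
top frame 1768 pix [253.3 169.4] mean [589.2 -39.8  93.4] med z 93.6 z95 97.1 rect [591.4 -39.5] [131.7 146.1] 11.7 [[524.0, -113.0, 89.0], [660.0, 33.0, 98.0]]
scene relay 155 pix [259.3 178.9] mean [586.4 -21.  125.7] med z 126.7 z95 134.0 rect [593.2 -18.9] [34.8 46. ] 8.8 [[577.0, -42.0, 113.0], [607.0, 2.0, 134.0]]
scene term 60 pix [276.1 181.6] mean [600.  -69.  119.7] med z 121.3 z95 124.6 rect [603.8 -66.1] [23.6 37.3] 12.8 [[591.0, -85.0, 108.0], [616.0, -50.0, 125.0]]
scene grip 170 pix [303.8 224.8] mean [ 497.7 -193.4   56.4] med z 57.6 z95 63.7 rect [ 503.2 -192.3] [24.9 52.6] 9.4 [[488.0, -218.0, 45.0], [512.0, -169.0, 64.0]]
scene frame 746 pix [264.9 192.7] mean [570.  -46.2  93.1] med z 93.1 z95 96.7 rect [589.  -37.4] [136.7 146.3] 12.2 [[516.0, -114.0, 89.0], [656.0, 35.0, 97.0]]
```

View pics/crop.png

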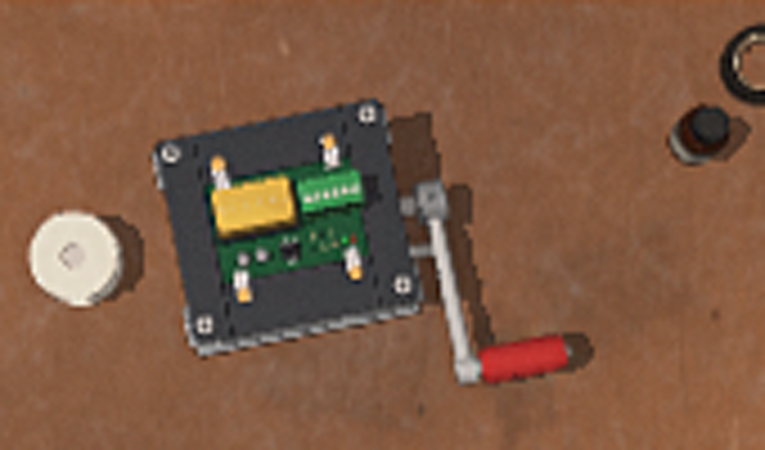

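The crop shows the fixture turned about 12°, with the lever rod running from (430,200) to the red grip at (525,360). Both tops are clearly visible. First I'll move above the relay with the fingers shut and the tool y axis along fixture x.

```bash
R='{"rotation":[0,0,-1.543],"offset":[57.3,-44.2,7.1],"fingers":0}'; python3 -m jog '[{"rotation":[0,0,-1.543],"offset":[57.3,-44.2,7.1],"fingers":0},{"rotation":[0,0,-1.543],"offset":[57.3,-44.2,7.1],"fingers":0},{"rotation":[0,0,-1.543],"offset":[57.3,-44.2,7.1],"fingers":0},{"rotation":[0,0,-1.543],"offset":[57.3,-44.2,7.1],"fingers":0},{"rotation":[0,0,-1.543],"offset":[57.3,-44.2,7.1],"fingers":0},{"rotation":[0,0,-1.543],"offset":[57.3,-44.2,7.1],"fingers":0},{"rotation":[0,0,-1.543],"offset":[57.3,-44.2,7.1],"fingers":0},{"rotation":[0,0,-1.543],"offset":[57.3,-44.2,7.1],"fingers":0},{"rotation":[0,0,-1.543],"offset":[57.3,-44.2,7.1],"fingers":0},{"rotation":[0,0,-1.543],"offset":[57.3,-44.2,7.1],"fingers":0},{"rotation":[0,0,-1.543],"offset":[57.3,-44.2,7.1],"fingers":0},{"rotation":[0,0,-1.543],"offset":[57.3,-44.2,7.1],"fingers":0},{"rotation":[0,0,-1.543],"offset":[57.3,-44.2,7.1],"fingers":0},{"rotation":[0,0,-1.543],"offset":[57.3,-44.2,7.1],"fingers":0},{"rotation":[0,0,-1.543],"offset":[57.3,-44.2,7.1],"fingers":0},{"rotation":[0,0,-1.543],"offset":[57.3,-44.2,7.1],"fingers":0},{"rotation":[0,0,-1.543],"offset":[57.3,-44.2,7.1],"fingers":0},{"rotation":[0,0,-1.543],"offset":[57.3,-44.2,7.1],"fingers":0},{"rotation":[0,0,-1.543],"offset":[57.3,-44.2,7.1],"fingers":0},{"rotation":[0,0,-1.543],"offset":[57.3,-44.2,7.1],"fingers":0}]'
python3 - <<'E'
from h import *
c=bot.capture("wrist");cv2.imwrite("pics/wrist1.png",c["image"]);s=bot.get_state();print(s["joints"].round(1),s["tcp_rot"].round(4))
E
```

```text
time: 2.1
tool_pos: [593.7, -19.6, 160.6]
tcp_rot: [[-0.207, 0.978, 0.0], [0.978, 0.207, -0.0], [-0.0, 0.0, -1.0]]
ft_force: [-0.3, -0.7, -0.3]
grip_width: 0.3
grasp_force: 0.0
[ -1.9  19.4 -10.1  60.5  -0.   76.2] [[-2.072e-01  9.783e-01  3.000e-04]
 [ 9.783e-01  2.072e-01 -1.000e-04]
 [-1.000e-04  3.000e-04 -1.000e+00]]
```

View pics/wrist1.png

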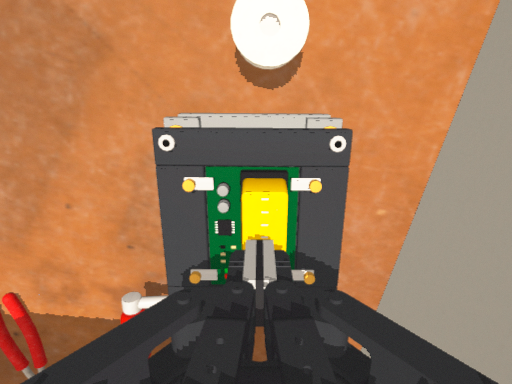

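The wrist view shows the shut fingertips at (262,245), centred over the yellow relay (x 243–287). Next I'll press down in steps.

```bash
python3 -m jog '[{"rotation":[0,0,0],"offset":[0,0,1.2],"fingers":0},{"rotation":[0,0,0],"offset":[0,0,2.2],"fingers":0},{"rotation":[0,0,0],"offset":[0,0,2.5],"fingers":0},{"rotation":[0,0,0],"offset":[0,0,2.8],"fingers":0},{"rotation":[0,0,0],"offset":[0,0,3.1],"fingers":0},{"rotation":[0,0,0],"offset":[0,0,3.3],"fingers":0},{"rotation":[0,0,0],"offset":[0,0,3.4],"fingers":0},{"rotation":[0,0,0],"offset":[0,0,3.5],"fingers":0},{"rotation":[0,0,0],"offset":[0,0,3.5],"fingers":0},{"rotation":[0,0,0],"offset":[0,0,3.5],"fingers":0}]'
```

```text
time: 3.15
tool_pos: [592.9, -18.7, 126.1]
tcp_rot: [[-0.208, 0.978, -0.002], [0.978, 0.208, -0.0], [-0.0, -0.002, -1.0]]
ft_force: [-7.5, -0.3, 12.3]
grip_width: 0.0
grasp_force: 5.6
```

```bash
python3 -m jog '[{"rotation":[0,0,0],"offset":[0,0,0.1],"fingers":0},{"rotation":[0,0,0],"offset":[0,0,0.2],"fingers":0},{"rotation":[0,0,0],"offset":[0,0,0.25],"fingers":0},{"rotation":[0,0,0],"offset":[0,0,0.25],"fingers":0}]'
```

```text
time: 3.55
tool_pos: [593.1, -18.7, 126.0]
tcp_rot: [[-0.208, 0.978, -0.0], [0.978, 0.208, -0.0], [-0.0, -0.0, -1.0]]
ft_force: [-12.6, 0.1, 27.4]
grip_width: 0.1
grasp_force: 13.7
```

The relay stopped solidly at z = 126.0. Next is the terminal.

```bash
python3 -m jog '[{"rotation":[0,0,0],"offset":[0,0,-2.5],"fingers":0},{"rotation":[0,0,0],"offset":[0,0,-2.5],"fingers":0},{"rotation":[0,0,0],"offset":[-4.9,0,-2.0],"fingers":0},{"rotation":[0,0,0],"offset":[-4.9,0,-1.5],"fingers":0},{"rotation":[0,0,0],"offset":[-4.9,0,-0.5],"fingers":0},{"rotation":[0,0,0],"offset":[-4.9,0,-0.2],"fingers":0},{"rotation":[0,0,0],"offset":[-4.9,0,0.1],"fingers":0},{"rotation":[0,0,0],"offset":[-4.9,0,0.4],"fingers":0},{"rotation":[0,0,0],"offset":[-4.9,0,0.6],"fingers":0},{"rotation":[0,0,0],"offset":[-4.9,0,0.7],"fingers":0},{"rotation":[0,0,0],"offset":[-4.9,0,0.8],"fingers":0},{"rotation":[0,0,0],"offset":[-4.9,0,0.8],"fingers":0},{"rotation":[0,0,0],"offset":[-4.9,0,0.8],"fingers":0}]'
```

```text
time: 4.85
tool_pos: [603.5, -66.4, 116.1]
tcp_rot: [[-0.209, 0.978, -0.001], [0.978, 0.209, -0.002], [-0.002, -0.001, -1.0]]
ft_force: [-6.2, -2.4, 12.4]
grip_width: 0.0
grasp_force: 6.5
```

```bash
python3 -m jog '[{"rotation":[0,0,0],"offset":[0,0,0.1],"fingers":0},{"rotation":[0,0,0],"offset":[0,0,0.2],"fingers":0},{"rotation":[0,0,0],"offset":[0,0,0.25],"fingers":0},{"rotation":[0,0,0],"offset":[0,0,0.25],"fingers":0}]'
```

```text
time: 5.25
tool_pos: [603.6, -66.4, 115.9]
tcp_rot: [[-0.209, 0.978, 0.001], [0.978, 0.209, -0.002], [-0.002, 0.0, -1.0]]
ft_force: [-12.3, -1.7, 29.2]
grip_width: -0.3
grasp_force: 14.5
```

Both are home. Next I'll lift, open and go above the grip.

```bash
python3 -m jog '[{"rotation":[0,0,0],"offset":[0,0,-4],"fingers":0},{"rotation":[0,0,0],"offset":[0,0,-8],"fingers":0},{"rotation":[0,0,0],"offset":[-10.3,-12.3,-8.8],"fingers":100},{"rotation":[0,0,0],"offset":[-10.3,-12.3,-8.8],"fingers":100},{"rotation":[0,0,0],"offset":[-10.3,-12.3,-8.8],"fingers":100},{"rotation":[0,0,0],"offset":[-10.3,-12.3,-8.8],"fingers":100},{"rotation":[0,0,0],"offset":[-10.3,-12.3,-8.8],"fingers":100},{"rotation":[0,0,0],"offset":[-10.3,-12.3,-8.8],"fingers":100},{"rotation":[0,0,0],"offset":[-10.3,-12.3,-8.8],"fingers":100}]'
python3 - <<'E'
from h import *
s=bot.get_state();print(s["tool_pos"],s["grip_width"])
for n in("wrist","top"):
    c=bot.capture(n);cv2.imwrite(f"pics/{n}2.png",c["image"]);w=world(c);hsv=cv2.cvtColor(c["image"],cv2.COLOR_BGR2HSV)
    H,S,V=[hsv[...,i].astype(int) for i in range(3)];X,Y,Z=np.moveaxis(w,-1,0)
    m=((H<6)|(H>174))&(S>170)&(V>110)&(Z>25)&(Z<90)&(X>450)&(X<560)&(abs(Y+190)<50)
    P=w[m];print(n,m.sum())
    if m.sum()>20:
        r=cv2.minAreaRect(P[:,:2].astype(np.float32));print(P.mean(0).round(1),[np.round(a,1) for a in r],np.percentile(P[:,2],[50,95,98]).round(1))
E
```

```text
time: 6.15
tool_pos: [506.4, -191.5, 200.0]
tcp_rot: [[-0.21, 0.978, 0.0], [0.978, 0.21, 0.001], [0.001, 0.0, -1.0]]
ft_force: [0.6, 0.1, 0.2]
grip_width: 85.4
grasp_force: 0.0
[ 506.37731329 -191.52655467  199.99839336] 85.40013075369822
wrist 1458
[ 505.6 -189.6   61.7] [array([ 506.6, -193.2]), array([24.1, 58.7]), np.float64(11.4)] [62.5 64.9 65.2]
top 23
[ 505.1 -170.2   60.5] [array([ 504.3, -168.5]), array([11. , 21.2]), np.float64(71.2)] [60.5 67.3 67.6]
```

View pics/wrist2.png

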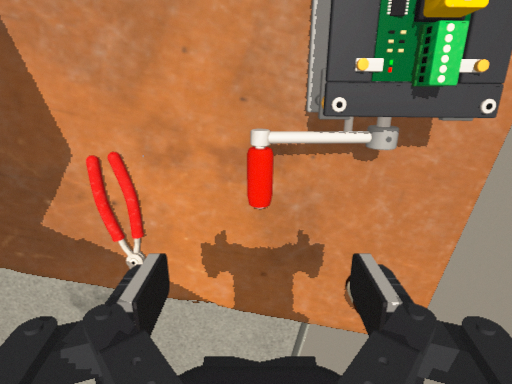

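The red grip lies at wrist pixel (260,178), centre about (506.6, -193, 52.5). It is centred between the fingers and the cutters are well clear. Next: descend and close.

```bash
python3 -m jog '[{"rotation":[0,0,0],"offset":[-0.1,0,5],"fingers":100},{"rotation":[0,0,0],"offset":[-0.1,0,10],"fingers":100},{"rotation":[0,0,0],"offset":[-0.1,0,14],"fingers":100},{"rotation":[0,0,0],"offset":[-0.1,0,16.6],"fingers":100},{"rotation":[0,0,0],"offset":[-0.1,0,16.6],"fingers":100},{"rotation":[0,0,0],"offset":[-0.1,0,16.6],"fingers":0},{"rotation":[0,0,0],"offset":[-0.1,0,16.6],"fingers":0},{"rotation":[0,0,0],"offset":[-0.1,0,16.6],"fingers":0},{"rotation":[0,0,0],"offset":[-0.1,0,16.6],"fingers":0},{"rotation":[0,0,0],"offset":[-0.1,0,16.6],"fingers":0},{"rotation":[0,0,0],"offset":[-0.1,0,16.6],"fingers":0},{"rotation":[0,0,0],"offset":[-0.1,0,16.6],"fingers":0},{"rotation":[0,0,0],"offset":[-0.1,0,16.6],"fingers":0}]' 50
```

```text
time: 7.55
tool_pos: [507.0, -194.1, 34.8]
tcp_rot: [[-0.208, 0.978, 0.002], [0.978, 0.208, -0.0], [-0.001, 0.002, -1.0]]
ft_force: [5.1, 0.3, 0.6]
grip_width: 23.7
grasp_force: 49.0
```

```bash
python3 -m jog '[{"rotation":[0,0,0],"offset":[0,0.18,-1.25],"fingers":0},{"rotation":[0,0,0],"offset":[0,0.46,-2.37],"fingers":0},{"rotation":[0,0,0],"offset":[0,0.86,-3.45],"fingers":0},{"rotation":[0,0,0],"offset":[0,1.36,-4.48],"fingers":0},{"rotation":[0,0,0],"offset":[0,1.96,-5.46],"fingers":0},{"rotation":[0,0,0],"offset":[0,2.65,-6.38],"fingers":0},{"rotation":[0,0,0],"offset":[0,3.44,-7.22],"fingers":0},{"rotation":[0,0,0],"offset":[0,4.3,-7.98],"fingers":0},{"rotation":[0,0,0],"offset":[0,4.3,-7.98],"fingers":0}]'
```

```text
time: 8.45
tool_pos: [547.4, -185.9, 114.5]
tcp_rot: [[-0.208, 0.978, -0.002], [0.978, 0.208, -0.002], [-0.002, -0.002, -1.0]]
ft_force: [-1.6, -5.7, 1.6]
grip_width: 23.5
grasp_force: 50.1
```

```bash
python3 -m jog '[{"rotation":[0,0,0],"offset":[0,0.94,-0.67],"fingers":0},{"rotation":[0,0,0],"offset":[0,1.93,-1.24],"fingers":0},{"rotation":[0,0,0],"offset":[0,2.98,-1.71],"fingers":0},{"rotation":[0,0,0],"offset":[0,4.07,-2.07],"fingers":0},{"rotation":[0,0,0],"offset":[0,5.2,-2.32],"fingers":0},{"rotation":[0,0,0],"offset":[0,6.34,-2.46],"fingers":0},{"rotation":[0,0,0],"offset":[0,7.15,-2.49],"fingers":0},{"rotation":[0,0,0],"offset":[0,7.15,-2.49],"fingers":0},{"rotation":[0,0,0],"offset":[0,7.15,-2.49],"fingers":0},{"rotation":[0,0,0],"offset":[0,7.15,-2.49],"fingers":0},{"rotation":[0,0,0],"offset":[0,7.15,-2.49],"fingers":0},{"rotation":[0,0,0],"offset":[0,7.15,-2.49],"fingers":0}]'
python3 - <<'E'
from h import *
c=bot.capture("scene");cv2.imwrite("pics/scene3.png",cv2.resize(c["image"][120:270,200:400],None,fx=4,fy=4,interpolation=cv2.INTER_CUBIC))
w=world(c);hsv=cv2.cvtColor(c["image"],cv2.COLOR_BGR2HSV);H,S,V=[hsv[...,i].astype(int) for i in range(3)]
m=((H<6)|(H>174))&(S>170)&(V>110)&(w[...,2]>110);P=w[m];print(m.sum(),P.mean(0),np.percentile(P,[5,95],axis=0).round(0))
E
```

```text
time: 9.65
tool_pos: [618.0, -171.6, 140.9]
tcp_rot: [[-0.208, 0.978, 0.002], [0.978, 0.208, -0.003], [-0.003, 0.001, -1.0]]
ft_force: [-1.1, -4.9, 10.2]
grip_width: 23.5
grasp_force: 51.0
73 [ 607.96416876 -171.540831    161.46605741] [[ 599. -196.  152.]
 [ 618. -147.  169.]]
```

View pics/scene3.png

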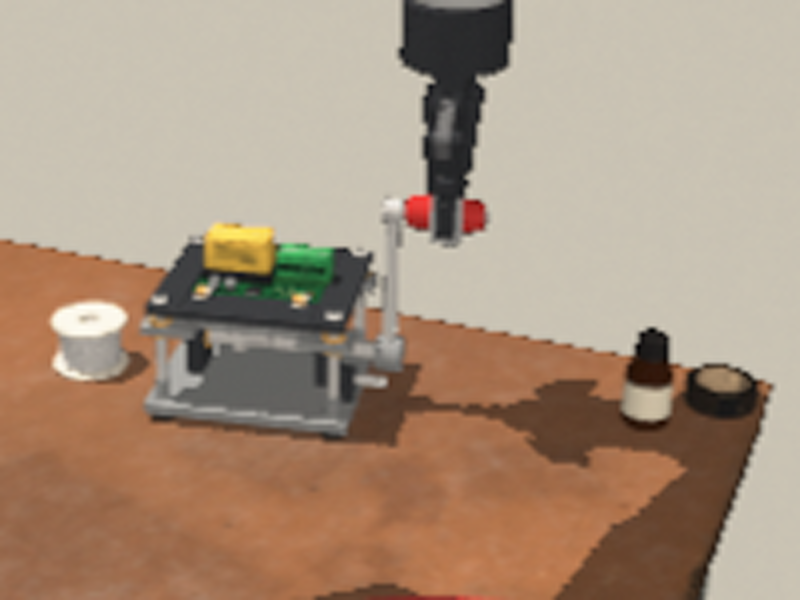

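The lever stands straight up at crop (395,280), with the fingers holding the red grip at (445,215). The relay and terminal are seated, and the bottle and spool are undisturbed. I'll hand the job in.

```bash
python3 -c "
from bench import bot
print(bot.job_done())"
```

```text
the job is handed in; nothing more can be done
None
```

I pressed the relay and the terminal block down to their solid stops and swung the lever upright, with the gripper still holding it when I handed the job in at about 9.7 s; no verdict was returned.

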